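# Feed loose bottle caps through the counting gate

### The arm

A 6-joint arm with a two-finger parallel gripper is mounted at the origin on the work surface. World frame = base frame: x ahead of the robot, y to its left, z up, the work surface at z = 0. Lengths are in m, angles in rad, forces in N, time in s.
With the tool pointing down it reaches from about 0.325 to 0.85 m from the base axis. Payload 15.5 kg.
Tool frame: the origin (TCP) lies between the finger pads; the fingertips stand 11 mm ahead of it and the grasp point (between the pads) lies 8 mm behind it; z points along the fingers, y is the line along which they close (so a half turn about z gives the same grasp; the last joint's range is limited). The gripper opens to 91 mm and grips with 3 to 60 N. Pads are 32 mm wide; open, the fingers measure 118 mm over their backs; the gripper's body (76 mm by 178 mm) begins 60 mm behind the grasp point.
Start: joints at [1.238, 0.494, 1.345, -0, 1.302, -0.096], TCP at [0.147, 0.608, 0.225] pointing down, gripper open.
Joint ranges: [-2.91, 2.91], [-0.82, 2.16], [0.22, 2.67], [-1.22, 4.37], [0.12, 2.79], [-3.08, 3.08]. Speed limits (rad/s): [1.89, 1.89, 2.57, 3.01, 3.01, 3.01].

### API

Orientations are given as a unit quaternion [x, y, z, w].
In Python, from cell import bot gives the robot as it stands.
- The arm moves only by the shell command python3 -m handwheel 'ROWS' [FORCE]. ROWS is JSON, a list that holds one entry, the list of rows, each a list of 5 numbers: the shift along the tool's x, y, z in units of 0.5 m (1.0 is 0.5 m), then the turn about the tool's z in units of 1.5 rad (1.0 is 1.5 rad), then the closure, from -1 (fully open) to 1 (shut), so that 0 is half open. In form: [[[tx, ty, tz, spin, hand], ...]]. A call has 1 to 20 rows; each row is the pose to reach, as a shift and turn from the pose commanded when the call began, along the tool's axes at that moment; what a row does not reach only later rows make up. A row lasts 1/12 s, in which the tool goes at most 41.7 mm and 7.16 degrees, less where a joint would pass 70% of its speed; a pose out of reach is approached as far as the arm can. A call with a number of a shift or a turn outside -1 to 1 is refused whole. A call with a gripper value outside its range is refused whole. The fingers move at their own pace and stop on an object; FORCE is the grip in N (left out, the last holds). Time passes only in rows, so rows that repeat a pose let the fingers close. It gives the time, the measured TCP pose, the force, the opening and the grip force at its end, in the units of the state.
- bot.get_state(): the state, without advancing time (a new reading comes with each control period).
- bot.get_image(name): name is "side" or "top" or "wrist"; returns a dict with "pixels" (384x512x3 uint8, red, green, blue), "depth" (384x512 float32, m along the optical axis (not along the pixel's ray), 0 where there is no reading), "fovy" (degrees; the focal length in pixels is half the picture's height over the tangent of half this angle, whatever the lens; pixels are square), "cx", "cy" (the principal point, pixels), "world_from_camera" (4x4, takes a point from camera to world coordinates). Camera axes: x right, y up, looking along -z (the intrinsics and any distortion apply to the point x, -y, -z); pixel columns grow to the right and rows downward; lengths in m; the calibration is good to about 2 mm. The wrist camera is an equidistant fisheye: a pixel r from the principal point sees the ray r / f radians off the axis. A picture is of the moment at which its call begins.
- bot.job_done(): hands the job in; it is judged then, once.
The state is a dict: "time_s": time; "q": joint angles; "joint_vel": joint speeds; "joint_torque": joint torques, N m; "ee_pos": TCP position; "orientation": TCP orientation; "force": force on the tool from outside, world axes, zero at the start; "moment": the same for the moment, N m; "width": opening from 0.0 (shut) to 1.0 (fully open); "finger_force": force on a finger pad.
Only numpy, scipy, OpenCV 4.12 (cv2) and the standard library are available. Lean on these libraries where they do the work, as an engineer would, in place of code of your own. Each camera call takes 0.05 s, during which the arm holds its last target. There are 200 camera calls.

### The job

With the fingertips only, sweep the three blue bottle caps one at a time across the tray and through the narrow gate in its fence, so that each drops into the slot behind. Let each cap drop before another blue cap crosses the yellow line. Do not pick any cap up, and leave the red cap and everything else on the counter where it is.

Things in the scene. Friction and masses are not known exactly. Their poses are not given: they have to be found in the camera images.
- tray: grey raised tray fixed to the counter. Origin on the counter under the tray; z up, x across the tray towards the gate, y to the left when facing the gate. Its flat floor is 85 mm above the origin, x -130 to 94 mm, y -135 to 135 mm, with a mere 3 mm high, 6 mm wide bead along the back and side edges and a fence along the x side
- gate (a point): middle of the gate, at floor level where the floor ends: x 94, y 0, z 85 mm in the tray frame, axes as the tray's. The gate is a 48 mm gap in the aluminium fence (18 mm high above the floor, 8 mm thick, x 90 to 98 mm). On the fence each side of it stands a black sensor block, y 27 to 41 mm, top 28 mm above the floor. A cap tips and drops once its centre is 5 to 15 mm beyond this point
- line (a point): middle of the yellow line painted across the tray floor: x 40, y 0, z 85 mm in the tray frame, 54 mm before the gate point. A cap is past the line when its centre is, until it has dropped
- slot (a point): middle of the slot's bottom: x 130, y 0, z 5 mm in the tray frame. The slot is an open-topped clear box behind the gate, 72 mm long (x 94 to 166 mm), 56 mm wide, its bottom 80 mm below the tray floor, its walls rising 18 mm above the tray floor; it holds all three caps
- cap_a: a blue screw cap, plain plastic disc 38 mm in diameter and 14 mm high, about 14 g, lying flat on the tray floor; origin: its centre, 7 mm above its underside
- cap_b: a blue screw cap, plain plastic disc 38 mm in diameter and 14 mm high, about 14 g, lying flat on the tray floor; origin: its centre, 7 mm above its underside
- cap_c: a blue screw cap, plain plastic disc 38 mm in diameter and 14 mm high, about 14 g, lying flat on the tray floor; origin: its centre, 7 mm above its underside
- cap_red: a red cap, of the same size as the blue ones (38 mm diameter, 14 mm high), lying on the tray among them; to be left. Origin: its centre, 7 mm above its underside
- vial: small amber vial with white lid, 24 mm diameter, 42 mm high, standing on the tray near the fence at the left end (about x 68, y 112 mm in the tray frame); origin: centre of underside
- plug: small white cylindrical plug, 28 mm diameter, 20 mm high, standing on the tray near the fence at the right end (about x 68, y -112 mm); origin: centre of underside
- pump: white pump bottle, 74 mm diameter, 195 mm high, on the counter at the robot's left; origin: centre of underside
- tub: white tub with blue lid, 106 mm diameter, 135 mm high, on the counter at the robot's right; origin: centre of underside
- stapler: red and black stapler, 140 x 34 x 50 mm, lying on the counter at the robot's right; origin: centre of underside
- mug: blue mug, 80 mm diameter, 90 mm high, on the far right of the counter; origin: centre of underside

How it is judged:
On the way, in this order (a step that is already met when the one before it is completed fails the run):
1. a first blue cap has dropped into the slot (((x of cap_a in the frame of tray between 0.092 and 0.168 m and y of cap_a in the frame of tray between -0.03 and 0.03 m and z of cap_a in the frame of tray below 0.075 m) or (x of cap_b in the frame of tray between 0.092 and 0.168 m and y of cap_b in the frame of tray between -0.03 and 0.03 m and z of cap_b in the frame of tray below 0.075 m) or (x of cap_c in the frame of tray between 0.092 and 0.168 m and y of cap_c in the frame of tray between -0.03 and 0.03 m and z of cap_c in the frame of tray below 0.075 m))), for 0.1 s.
2. a second blue cap has dropped into the slot ((((x of cap_a in the frame of tray between 0.092 and 0.168 m and y of cap_a in the frame of tray between -0.03 and 0.03 m and z of cap_a in the frame of tray below 0.075 m) and (x of cap_b in the frame of tray between 0.092 and 0.168 m and y of cap_b in the frame of tray between -0.03 and 0.03 m and z of cap_b in the frame of tray below 0.075 m)) or ((x of cap_a in the frame of tray between 0.092 and 0.168 m and y of cap_a in the frame of tray between -0.03 and 0.03 m and z of cap_a in the frame of tray below 0.075 m) and (x of cap_c in the frame of tray between 0.092 and 0.168 m and y of cap_c in the frame of tray between -0.03 and 0.03 m and z of cap_c in the frame of tray below 0.075 m)) or ((x of cap_b in the frame of tray between 0.092 and 0.168 m and y of cap_b in the frame of tray between -0.03 and 0.03 m and z of cap_b in the frame of tray below 0.075 m) and (x of cap_c in the frame of tray between 0.092 and 0.168 m and y of cap_c in the frame of tray between -0.03 and 0.03 m and z of cap_c in the frame of tray below 0.075 m)))), for 0.1 s.
3. the third blue cap has dropped into the slot (x of cap_a in the frame of tray between 0.092 and 0.168 m and y of cap_a in the frame of tray between -0.03 and 0.03 m and z of each of cap_a, cap_b, cap_c in the frame of tray below 0.075 m and x of cap_b in the frame of tray between 0.092 and 0.168 m and y of cap_b in the frame of tray between -0.03 and 0.03 m and x of cap_c in the frame of tray between 0.092 and 0.168 m and y of cap_c in the frame of tray between -0.03 and 0.03 m), for 0.1 s.
At the end, for the whole second after the job is handed in: all three blue caps lie at rest in the slot, their centres below the tray floor by at least 10 mm; the red cap, vial, plug, pump bottle, tub, stapler and mug are within 25 mm of where they began and upright within 0.3 rad (all of step 3 and linear speed of each of cap_a, cap_b, cap_c below 0.02 m/s and distance of each of cap_red, vial, plug, pump, tub, stapler, mug from where it was at the start of the episode below 0.025 m and angle between each of cap_red, vial, plug, pump, tub, stapler, mug's own z axis and vertical below 0.3 rad); the robot touches nothing.
It fails at once if two blue caps are past the yellow line (by their centres) and undropped at once (((x of cap_a in the frame of tray above 0.04 m and z of cap_a in the frame of tray above 0.075 m) and (x of cap_b in the frame of tray above 0.04 m and z of cap_b in the frame of tray above 0.075 m)) or ((x of cap_a in the frame of tray above 0.04 m and z of cap_a in the frame of tray above 0.075 m) and (x of cap_c in the frame of tray above 0.04 m and z of cap_c in the frame of tray above 0.075 m)) or ((x of cap_b in the frame of tray above 0.04 m and z of cap_b in the frame of tray above 0.075 m) and (x of cap_c in the frame of tray above 0.04 m and z of cap_c in the frame of tray above 0.075 m))).
It fails at once if a cap is lifted (its centre more than 13 mm above where it lies on the tray floor) (z of any of cap_a, cap_b, cap_c, cap_red in the frame of tray above 0.105 m).
It fails at once if the red cap or another bystander is moved by more than 25 mm or tipped over (distance of any of cap_red, vial, plug, pump, tub, stapler, mug from where it was at the start of the episode above 0.025 m or angle between any of cap_red, vial, plug, pump, tub, stapler, mug's own z axis and vertical above 0.6 rad).
It also fails if it takes over 61 s, if anything falls off the work surface, if the arm or the gripper's body presses on something with over 40 N, if the wrist force passes 120 N, or if a joint passes its speed limit or range.

## Working session

There is one attempt and no reset: what is moved stays moved. The work goes in short steps, Python scripts to look and compute and a shell command to move; the robot and the scene stay as the last step left them, time stands still between calls to the robot, and variables do not carry over. Pictures are saved under pics/ and viewed, at most 10 in all, crops included, and the job is handed in when it is done.

```bash
mkdir -p pics; ls; python3 - <<'E'
from cell import bot
import cv2
s=bot.get_state(); print(s['time_s'],s['ee_pos'],s['orientation'],s['width'])
for n in ['top','side']:
    i=bot.get_image(n); cv2.imwrite(f'pics/{n}0.png',i['pixels'][:,:,::-1]); print(n,i['fovy'],i['cx'],i['cy'],i['world_from_camera'])
E
```

```text
pics
0.0 [0.14648809 0.60721121 0.2243285 ] [ 1.18130101e-01  9.92997935e-01 -6.02877466e-04 -1.32040741e-04] 0.9983390093123102
top 53.707549135723696 257.2075519925638 194.47492696478668 [[-0.02442152  0.99712687 -0.07170498  0.42574047]
 [-0.99934412 -0.0224315   0.02842823 -0.01886809]
 [ 0.0267381   0.07235221  0.99702068  1.39082494]
 [ 0.          0.          0.          1.        ]]
side 42.22763629109996 255.05646222727202 186.49871519323935 [[ 0.95469474  0.21749623 -0.20310921  0.23838   ]
 [-0.29746623  0.71690563 -0.63052372 -0.9645525 ]
 [ 0.0084736   0.6623758   0.74912382  1.1712276 ]
 [ 0.          0.          0.          1.        ]]
```

View pics/top0.png

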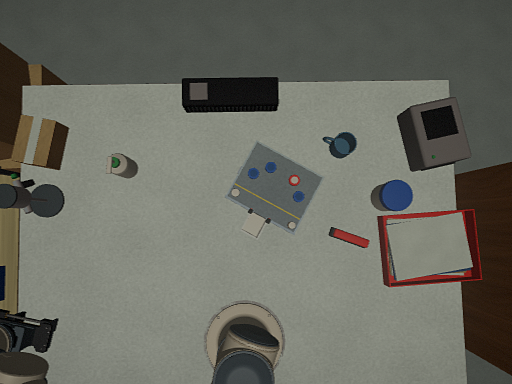

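View pics/side0.png

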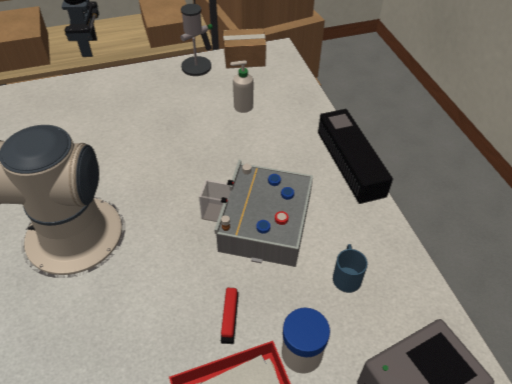

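The top view shows the tray with its gate (about 262,217) facing the robot. Blue caps are at about (253,173), (270,167) and (298,197), and the red cap is at (294,181). The side view shows the same layout, with both fence-end items near the yellow line.

```bash
cat > h.py <<'E'
import numpy as np, cv2
from cell import bot
def K(i): return i['pixels'].shape[0]/2/np.tan(np.radians(i['fovy'])/2)
def ray(i,u,v,z):
    u=np.asarray(u,float);v=np.asarray(v,float);f=K(i);T=i['world_from_camera']
    x=(u-i['cx'])/f; y=(v-i['cy'])/f
    if i.get('fish'):
        r=np.hypot(x,y)+1e-9; d=np.stack([x/r*np.sin(r),-y/r*np.sin(r),-np.cos(r)],-1)
    else: d=np.stack([x,-y,-np.ones_like(x)],-1)
    d=d@T[:3,:3].T; o=T[:3,3]; s=(z-o[2])/d[...,2]
    return o+d*s[...,None]
def img(n):
    i=dict(bot.get_image(n)); i['fish']=n=='wrist'; return i
def masks(i):
    h=cv2.cvtColor(i['pixels'],cv2.COLOR_RGB2HSV)
    b=cv2.inRange(h,(105,140,50),(125,255,255))
    r=cv2.inRange(h,(0,140,80),(8,255,255))|cv2.inRange(h,(172,140,80),(180,255,255))
    y=cv2.inRange(h,(18,90,80),(32,255,255))
    return b,r,y
def blobs(m,lo,hi):
    n,_,s,c=cv2.connectedComponentsWithStats(m)
    return [(s[k,4],c[k]) for k in range(1,n) if lo<=s[k,4]<=hi]
E
python3 - <<'E'
from h import *
for n in ['top','side']:
    i=img(n); b,r,y=masks(i)
    for nm,m,z in [('blue',b,.097),('red',r,.099)]:
        for a,c in blobs(m,15,400):
            p=ray(i,*c,z)
            if .3<p[0]<.75 and abs(p[1])<.25: print(n,nm,a,c.round(1),p.round(4))
    v,u=np.nonzero(y); P=ray(i,u,v,.085)[:,:2]
    k=(np.abs(P[:,1])<.25)&(P[:,0]>.3)&(P[:,0]<.75); P=P[k]
    vx=cv2.fitLine(P.astype(np.float32),cv2.DIST_HUBER,0,.001,.001).ravel(); t=(P-vx[2:])@vx[:2]
    print('line',len(P),vx, vx[2:]+vx[:2]*t.min(), vx[2:]+vx[:2]*t.max())
    d=i['depth']; V,U=np.mgrid[:384,:512]; f=K(i)
    X=np.stack([(U-i['cx'])/f*d,-(V-i['cy'])/f*d,-d],-1)@i['world_from_camera'][:3,:3].T+i['world_from_camera'][:3,3]
    k=(abs(X[...,2]-.087)<.010)&(abs(X[...,1])<.25)&(X[...,0]>.3)&(X[...,0]<.75)&(d>0)
    m=cv2.morphologyEx(k.astype(np.uint8),cv2.MORPH_OPEN,np.ones((3,3)))>0
    Q=X[m][:,:2].astype(np.float32); print(len(Q),np.median(X[m][:,2]),cv2.minAreaRect(Q))
    print(cv2.boxPoints(cv2.minAreaRect(Q)).round(3).tolist())
E
```

```text
top blue 84 [270.5 166.8] [ 0.6133 -0.1037  0.097 ]
top blue 81 [252.9 173. ] [ 0.593  -0.0429  0.097 ]
top blue 64 [298.2 196.2] [ 0.5096 -0.1962  0.097 ]
top red 49 [293.4 180. ] [ 0.5655 -0.1814  0.099 ]
line 98 [ 0.49988425  0.8660922   0.50464916 -0.07397199] [ 0.43265207 -0.19871311] [0.5593112  0.02073466]
4265 0.08588752787000198 ((0.5469821095466614, -0.11855968832969666), (0.2701745629310608, 0.2243957221508026), 59.87089538574219)
[[0.38199999928474426, -0.17900000512599945], [0.5759999752044678, -0.2919999957084656], [0.7120000123977661, -0.057999998331069946], [0.5180000066757202, 0.054999999701976776]]
side blue 105 [273.9 179.2] [ 0.5909 -0.0491  0.097 ]
side blue 115 [287.1 192.7] [ 0.6103 -0.1095  0.097 ]
side blue 135 [262.9 226.1] [ 0.5074 -0.2025  0.097 ]
side red 80 [280.9 218.5] [ 0.5619 -0.1937  0.099 ]
line 158 [ 0.50060505  0.8656758   0.4926474  -0.09488396] [ 0.43299272 -0.19804237] [0.55908258 0.01999967]
5241 0.08429237203120477 ((0.5159857273101807, -0.1023271232843399), (0.27521565556526184, 0.2946682572364807), 59.94190979003906)
[[0.3199999928474426, -0.14800000190734863], [0.574999988079071, -0.29499998688697815], [0.7120000123977661, -0.05700000002980232], [0.4569999873638153, 0.09099999815225601]]
```

```bash
cat >> h.py <<'E'
O=np.array([.5314,-.1096]); X=np.array([-.866,.5]); Y=np.array([-.5,-.866])
def tray(p): d=np.asarray(p)[...,:2]-O; return np.stack([d@X,d@Y],-1)*1000
def pose():
    s=bot.get_state(); q=s['orientation']; 
    from scipy.spatial.transform import Rotation as R
    M=R.from_quat(q).as_matrix(); return s,M
def goal(tx,ty,z,ang,s=None):
    """row values to reach TCP at tray (mm), world z (m), tool x at ang deg in tray"""
    s,M=pose(); p=np.r_[O+X*tx/1e3+Y*ty/1e3,z]; d=M.T@(p-s['ee_pos'])
    yaw=np.degrees(np.arctan2(M[1,0],M[0,0])); sp=-((150+ang-yaw+180)%360-180)
    print('goal',(tx,ty,z,ang),'row',(d/.5).round(3),'spin',round(np.radians(sp)/1.5,3), 'deg',round(sp,1))
def caps():
    i=img('top'); b,r,y=masks(i)
    for nm,m,z in [('blue',b,.097),('red',r,.099)]:
        for a,c in blobs(m,10,400):
            p=ray(i,*c,z); t=tray(p)
            if abs(t[0])<180 and abs(t[1])<150: print(nm,a,t.round(1))
def where():
    s,M=pose(); print('t',s['time_s'],'tcp tray',tray(s['ee_pos']).round(1),'z',round(s['ee_pos'][2],4),'ang',round(np.degrees(np.arctan2(M[1,0],M[0,0]))-150,1),'F',s['force'].round(1) if hasattr(s['force'],'round') else s['force'],'w',s['width'])
E
python3 - <<'E'
from h import *
caps(); where()
goal(-120,-70,.2,27)
E
```

```text
blue 87 [-67.4 -46. ]
blue 83 [-20.1 -88.8]
blue 66 [-24.9  85.5]
red 51 [-65.6  45.7]
t 0.25 tcp tray [ 691.8 -428.5] z 0.2246 ang 16.4 F [ 0.2 -0.2  0.4] w 0.9991425396545548
goal (-120, -70, 0.2, 27) row [-1.354 -1.147  0.05 ] spin -0.123 deg -10.6
```

```bash
r='[-0.68,-0.575,0,-0.14,0.69]'; python3 -m handwheel '[[[-0.68,-0.575,0,-0.14,0.69],[-0.68,-0.575,0,-0.14,0.69],[-0.68,-0.575,0,-0.14,0.69],[-0.68,-0.575,0,-0.14,0.69],[-0.68,-0.575,0,-0.14,0.69],[-0.68,-0.575,0,-0.14,0.69],[-0.68,-0.575,0,-0.14,0.69],[-0.68,-0.575,0,-0.14,0.69],[-0.68,-0.575,0,-0.14,0.69],[-0.68,-0.575,0,-0.14,0.69],[-0.68,-0.575,0,-0.14,0.69],[-0.68,-0.575,0,-0.14,0.69]]]'; python3 - <<'E'
from h import *
where(); goal(-113.7,-71.8,.2,29)
E
```

```text
time_s: 1.25
ee_pos: [0.4126, 0.2446, 0.2251]
orientation: [0.015, 1.0, -0.0, 0.001]
force: [0.4, 1.2, -0.2]
width: 0.168
finger_force: 0.0
t 1.25 tcp tray [ 280.  -247.3] z 0.2251 ang 28.3 F [ 0.4  1.2 -0.2] w 0.16822374172404794
goal (-113.7, -71.8, 0.2, 29) row [-0.527 -0.682  0.051] spin -0.009 deg -0.7
```

```bash
python3 -m handwheel '[[[-0.527,-0.68,0,-0.005,0.69],[-0.527,-0.68,0,-0.005,0.69],[-0.527,-0.68,0,-0.005,0.69],[-0.527,-0.68,0,-0.005,0.69],[-0.527,-0.68,0,-0.005,0.69],[-0.527,-0.68,0,-0.005,0.69],[-0.527,-0.68,0,-0.005,0.69],[-0.527,-0.68,0,-0.005,0.69],[-0.527,-0.68,0,-0.005,0.69],[-0.527,-0.68,0,-0.005,0.69],[-0.527,-0.68,0,-0.005,0.69],[-0.527,-0.68,0,-0.005,0.69],[-0.527,-0.68,0,-0.005,0.69],[-0.527,-0.68,0,-0.005,0.69]]]'; python3 - <<'E'
from h import *
where(); goal(-113.7,-71.8,.1,29)
i=img('wrist'); print(i['fovy'],i['cx'],i['cy']); cv2.imwrite('pics/w1.png',i['pixels'][:,:,::-1])
b,r,y=masks(i)
for nm,m in [('b',b),('r',r)]:
    for a,c in blobs(m,60,9000): print(nm,a,c.round(),tray(ray(i,*c,.097)).round(1))
E
```

```text
time_s: 2.42
ee_pos: [0.6635, -0.0977, 0.2247]
orientation: [0.009, 1.0, 0.0, -0.0]
force: [-0.5, -0.4, 0.6]
width: 0.155
finger_force: 0.0
t 2.4167 tcp tray [-108.4  -76.3] z 0.2247 ang 28.9 F [-0.5 -0.4  0.6] w 0.15512644028621345
goal (-113.7, -71.8, 0.1, 29) row [-0.005 -0.013  0.249] spin -0.001 deg -0.1
65.70646984690485 250.72774700732097 195.6094666282418
b 805 [148.  44.] [-24.4  86.4]
b 1078 [304. 119.] [-20.2 -86.4]
b 986 [243. 140.] [-66.8 -44.8]
r 637 [162.  97.] [-66.4  45.9]
```

View pics/w1.png

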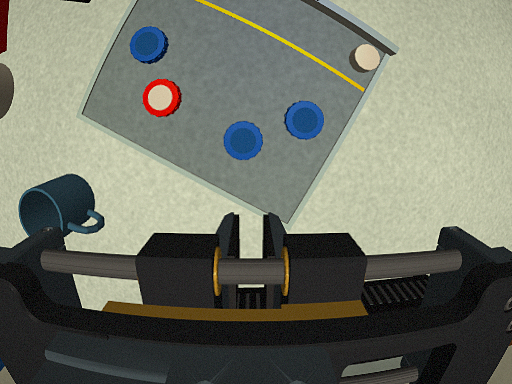

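The wrist view shows the red cap at (162,97) and blue caps at (148,44), (304,119) and (243,140). The fingers are just behind cap A, the cap at (243,140). The positions agree with the top view to 1–2 mm.

```bash
python3 -m handwheel '[[[-0.005,-0.013,0.08,0,0.69],[-0.005,-0.013,0.16,0,0.69],[-0.005,-0.013,0.22,0,0.69],[-0.005,-0.013,0.249,0,0.69],[-0.005,-0.013,0.249,0,0.69],[-0.005,-0.013,0.249,0,0.69]]]'; python3 - <<'E'
from h import *
where(); goal(-14,-16,.1,29)
E
```

```text
time_s: 2.97
ee_pos: [0.6658, -0.1038, 0.1005]
orientation: [0.009, 1.0, 0.0, -0.0]
force: [0.3, -0.1, -0.2]
width: 0.154
finger_force: 0.0
t 2.9667 tcp tray [-113.4  -72.2] z 0.1005 ang 29.0 F [ 0.3 -0.1 -0.2] w 0.15410335190811697
goal (-14, -16, 0.1, 29) row [ 0.228 -0.002  0.001] spin -0.0 deg -0.0
```

```bash
python3 -m handwheel '[[[0.013,0,0,0,0.69],[0.026,0,0,0,0.69],[0.039,0,0,0,0.69],[0.052,0,0,0,0.69],[0.065,0,0,0,0.69],[0.078,0,0,0,0.69],[0.091,0,0,0,0.69],[0.104,0,0,0,0.69],[0.117,0,0,0,0.69],[0.13,0,0,0,0.69],[0.143,0,0,0,0.69],[0.156,0,0,0,0.69],[0.169,0,0,0,0.69],[0.182,0,0,0,0.69],[0.195,0,0,0,0.69],[0.208,0,0,0,0.69],[0.218,0,0,0,0.69],[0.228,0,0,0,0.69],[0.228,0,0,0,0.69]]]'; python3 - <<'E'
from h import *
where()
i=img('wrist'); cv2.imwrite('pics/w2.png',i['pixels'][:,:,::-1])
b,r,y=masks(i)
for nm,m in [('b',b),('r',r)]:
    for a,c in blobs(m,60,90000): print(nm,a,c.round(),tray(ray(i,*c,.097)).round(1))
caps()
E
```

```text
time_s: 4.55
ee_pos: [0.5513, -0.1029, 0.1004]
orientation: [0.01, 1.0, 0.0, -0.0]
force: [-0.1, -0.8, 0.1]
width: 0.156
finger_force: 0.0
t 4.55 tcp tray [-13.9 -15.8] z 0.1004 ang 28.9 F [-0.1 -0.8  0.1] w 0.1555406540777998
b 1786 [102. 176.] [-20.5  84.2]
b 2080 [251. 185.] [17.6  1.5]
r 374 [ 6. 40.] [ 28.6 205.5]
r 656 [126. 242.] [-53.1  53.8]
r 162 [127. 283.] [-83.1  43.1]
blue 39 [21.5  2.8]
```

View pics/w2.png

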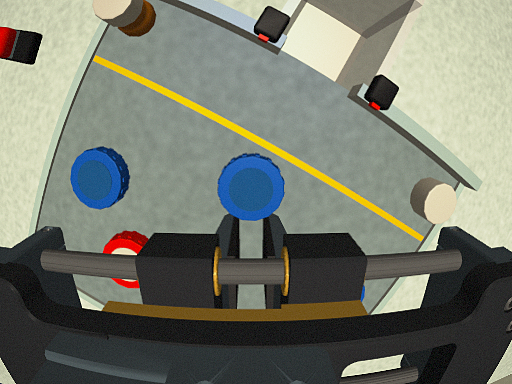

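Cap A sits square in the finger cradle at (251,185), just before the yellow line. The gate lies between the black blocks at (270,24) and (380,92). Next I'll back off, line up with the tray's x axis, and push it through.

```bash
python3 - <<'E'
from h import *
goal(-34,0.5,.1,0)
E
```

```text
goal (-34, 0.5, 0.1, 0) row [-0.017 -0.048  0.001] spin 0.336 deg 28.9
```

```bash
python3 -m handwheel '[[[-0.025,0,0,0,0.69],[-0.05,0,0,0,0.69],[-0.04,-0.02,0,0.08,0.69],[-0.03,-0.04,0,0.16,0.69],[-0.017,-0.048,0,0.25,0.69],[-0.017,-0.048,0,0.336,0.69],[-0.017,-0.048,0,0.336,0.69],[-0.017,-0.048,0,0.336,0.69],[-0.017,-0.048,0,0.336,0.69]]]'; python3 - <<'E'
from h import *
where()
i=img('wrist'); cv2.imwrite('pics/w3.png',i['pixels'][:,:,::-1])
b,r,y=masks(i)
for a,c in blobs(b,60,90000): print(a,c.round(),tray(ray(i,*c,.097)).round(1))
for a,c in blobs(r,20,400): print('r',a,c.round(),tray(ray(i,*c,.085)).round(1))
goal(76,0,.1,0)
E
```

```text
time_s: 5.4
ee_pos: [0.5608, -0.127, 0.1004]
orientation: [0.257, 0.967, -0.0, 0.0]
force: [0.9, 0.5, -0.4]
width: 0.156
finger_force: 0.0
t 5.4 tcp tray [-34.2   0.4] z 0.1004 ang 0.3 F [ 0.9  0.5 -0.4] w 0.1557929433486876
2600 [250. 158.] [17.5  0.8]
1731 [383. 216.] [-16.9 -82.4]
1712 [119. 221.] [-20.9  83.1]
r 62 [185.  24.] [98.5 40. ]
r 64 [318.  25.] [ 98.3 -38.8]
goal (76, 0, 0.1, 0) row [0.22  0.002 0.001] spin 0.003 deg 0.2
```

View pics/w3.png

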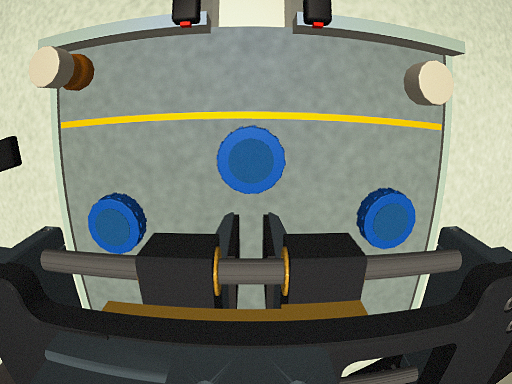

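The view is square on: cap A is at (250,158), centred on the gate between the sensor blocks at (185,24) and (318,25).

```bash
python3 -m handwheel '[[[0.015,0,0,0,0.69],[0.03,0,0,0,0.69],[0.042,0,0,0,0.69],[0.054,0,0,0,0.69],[0.066,0,0,0,0.69],[0.078,0,0,0,0.69],[0.09,0,0,0,0.69],[0.102,0,0,0,0.69],[0.114,0,0,0,0.69],[0.126,0,0,0,0.69],[0.138,0,0,0,0.69],[0.15,0,0,0,0.69],[0.162,0,0,0,0.69],[0.174,0,0,0,0.69],[0.186,0,0,0,0.69],[0.198,0,0,0,0.69],[0.21,0,0,0,0.69],[0.222,0,0,0,0.69],[0.222,0,0,0,0.69],[0.222,0,0,0,0.69]]]'; python3 - <<'E'
from h import *
where()
i=img('wrist'); b,r,y=masks(i)
for a,c in blobs(b,30,90000): print(a,c.round(),tray(ray(i,*c,.097)).round(1))
j=img('side');cv2.imwrite('pics/s1.png',cv2.resize(np.ascontiguousarray(j['pixels'][130:280,170:340,::-1]),None,fx=3,fy=3))
E
```

```text
time_s: 7.12
ee_pos: [0.4641, -0.0715, 0.1005]
orientation: [0.259, 0.966, -0.0, -0.0]
force: [-0.4, -0.8, 0.1]
width: 0.157
finger_force: 0.0
t 7.1167 tcp tray [77.3  0.7] z 0.1005 ang 0.0 F [-0.4 -0.8  0.1] w 0.1567332413470625
1617 [252. 138.] [1.403e+02 1.000e-01]
104 [360. 364.] [-37.1 -90.2]
```

View pics/s1.png

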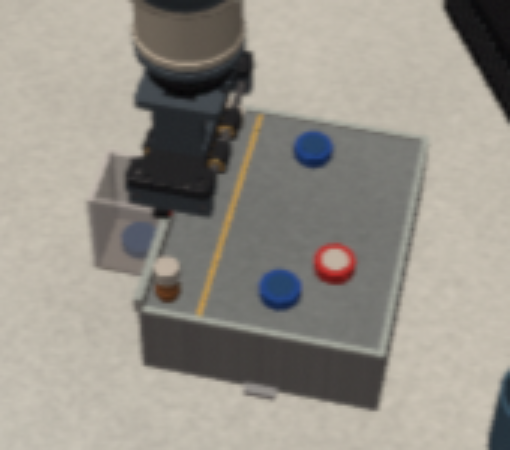

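Cap A is in the slot, seen through the clear wall at (140,240). Cap B is next.

```bash
python3 - <<'E'
from h import *
goal(-38.7,-136,.17,67.6); goal(-38.7,-136,.1,67.6)
E
```

```text
goal (-38.7, -136, 0.17, 67.6) row [-0.231  0.273 -0.139] spin -0.786 deg -67.6
goal (-38.7, -136, 0.1, 67.6) row [-0.231  0.273  0.001] spin -0.786 deg -67.6
```

```bash
python3 -m handwheel '[[[-0.01,0,-0.08,0,0.69],[-0.01,0,-0.14,0,0.69],[-0.231,0.273,-0.139,-0.786,0.69],[-0.231,0.273,-0.139,-0.786,0.69],[-0.231,0.273,-0.139,-0.786,0.69],[-0.231,0.273,-0.139,-0.786,0.69],[-0.231,0.273,-0.139,-0.786,0.69],[-0.231,0.273,-0.139,-0.786,0.69],[-0.231,0.273,-0.139,-0.786,0.69],[-0.231,0.273,-0.139,-0.786,0.69],[-0.231,0.273,-0.139,-0.786,0.69],[-0.231,0.273,-0.139,-0.786,0.69],[-0.231,0.273,-0.139,-0.786,0.69],[-0.231,0.273,-0.139,-0.786,0.69]]]'; python3 - <<'E'
from h import *
where()
i=img('wrist'); b,r,y=masks(i)
for a,c in blobs(b,30,90000): print(a,c.round(),tray(ray(i,*c,.097)).round(1))
goal(-38.7,-136,.1,67.6)
E
```

```text
time_s: 8.38
ee_pos: [0.6327, -0.0112, 0.1698]
orientation: [-0.321, 0.947, 0.0, -0.0]
force: [0.2, -0.2, -0.6]
width: 0.155
finger_force: 0.0
t 8.3833 tcp tray [ -38.5 -135.8] z 0.1698 ang -292.6 F [ 0.2 -0.2 -0.6] w 0.1549701511859894
462 [351.  12.] [100.5 -13.9]
1558 [249. 144.] [-19.8 -86.9]
goal (-38.7, -136, 0.1, 67.6) row [-0.001 -0.     0.14 ] spin -0.002 deg -0.2
```

```bash
python3 -m handwheel '[[[0,0,0.07,0,0.69],[0,0,0.12,0,0.69],[0,0,0.139,0,0.69],[0,0,0.139,0,0.69]]]' && python3 -m handwheel '[[[0.013,0,0,0,0.69],[0.026,0,0,0,0.69],[0.039,0,0,0,0.69],[0.052,0,0,0,0.69],[0.065,0,0,0,0.69],[0.078,0,0,0,0.69],[0.091,0,0,0,0.69],[0.104,0,0,0,0.69],[0.117,0,0,0,0.69],[0.13,0,0,0,0.69],[0.143,0,0,0,0.69],[0.156,0,0,0,0.69],[0.169,0,0,0,0.69],[0.182,0,0,0,0.69],[0.195,0,0,0,0.69],[0.208,0,0,0,0.69],[0.216,0,0,0,0.69],[0.222,0,0,0,0.69],[0.222,0,0,0,0.69]]]'; python3 - <<'E'
from h import *
where()
i=img('wrist'); b,r,y=masks(i)
for a,c in blobs(b,30,90000): print(a,c.round(),tray(ray(i,*c,.097)).round(1))
goal(-34,0.5,.1,0)
E
```

```text
time_s: 8.77
ee_pos: [0.6316, -0.0111, 0.0998]
orientation: [-0.321, 0.947, 0.001, -0.001]
force: [-0.1, -0.7, 1.1]
width: 0.153
finger_force: 0.0
time_s: 10.35
ee_pos: [0.5441, -0.0791, 0.1004]
orientation: [-0.322, 0.947, 0.0, -0.0]
force: [-0.7, 0.6, -0.4]
width: 0.154
finger_force: 0.0
t 10.35 tcp tray [  4.3 -32.7] z 0.1004 ang -292.5 F [-0.7  0.6 -0.4] w 0.15398960797643765
2011 [130.  79.] [-21.4  85.1]
1256 [377. 114.] [101.6  12. ]
2300 [251. 185.] [18.5  0.2]
goal (-34, 0.5, 0.1, 0) row [ 0.033 -0.096  0.001] spin 0.786 deg 67.6
```

```bash
python3 -m handwheel '[[[-0.025,0,0,0,0.69],[-0.05,0,0,0,0.69],[-0.05,-0.03,0,0.08,0.69],[-0.04,-0.05,0,0.16,0.69],[-0.03,-0.07,0,0.24,0.69],[-0.01,-0.09,0,0.32,0.69],[0.01,-0.096,0,0.4,0.69],[0.033,-0.096,0,0.48,0.69],[0.033,-0.096,0,0.56,0.69],[0.033,-0.096,0,0.64,0.69],[0.033,-0.096,0,0.72,0.69],[0.033,-0.096,0,0.786,0.69],[0.033,-0.096,0,0.786,0.69],[0.033,-0.096,0,0.786,0.69]]]'; python3 - <<'E'
from h import *
where()
i=img('wrist'); b,r,y=masks(i)
for a,c in blobs(b,30,90000): print(a,c.round(),tray(ray(i,*c,.097)).round(1))
for a,c in blobs(r,20,4000): print('r',a,c.round(),tray(ray(i,*c,.097)).round(1))
goal(77,0.5,.1,0)
E
```

```text
time_s: 11.57
ee_pos: [0.5616, -0.1263, 0.1004]
orientation: [0.257, 0.966, 0.0, 0.0]
force: [-1.1, -0.2, 0.1]
width: 0.156
finger_force: 0.0
t 11.5667 tcp tray [-34.6  -0.6] z 0.1004 ang 0.2 F [-1.1 -0.2  0.1] w 0.15565298339930486
1018 [251.  11.] [ 1.004e+02 -1.000e-01]
2722 [252. 155.] [18.7 -1.1]
1698 [117. 220.] [-21.   83.2]
r 55 [183.  23.] [94.7 37.5]
r 58 [315.  23.] [ 94.7 -36. ]
goal (77, 0.5, 0.1, 0) row [ 0.223 -0.001  0.001] spin 0.003 deg 0.3
```

```bash
python3 -m handwheel '[[[0.015,-0.001,0,0.003,0.69],[0.03,-0.002,0,0.003,0.69],[0.042,-0.002,0,0.003,0.69],[0.054,-0.002,0,0.003,0.69],[0.066,-0.002,0,0.003,0.69],[0.078,-0.002,0,0.003,0.69],[0.09,-0.002,0,0.003,0.69],[0.102,-0.002,0,0.003,0.69],[0.114,-0.002,0,0.003,0.69],[0.126,-0.002,0,0.003,0.69],[0.138,-0.002,0,0.003,0.69],[0.15,-0.002,0,0.003,0.69],[0.162,-0.002,0,0.003,0.69],[0.174,-0.002,0,0.003,0.69],[0.186,-0.002,0,0.003,0.69],[0.198,-0.002,0,0.003,0.69],[0.21,-0.002,0,0.003,0.69],[0.223,-0.002,0,0.003,0.69],[0.223,-0.002,0,0.003,0.69],[0.223,-0.002,0,0.003,0.69]]]'; python3 - <<'E'
from h import *
where()
i=img('wrist'); cv2.imwrite('pics/w5.png',i['pixels'][:,:,::-1]); b,r,y=masks(i)
for a,c in blobs(b,30,90000): print(a,c.round(),tray(ray(i,*c,.097)).round(1))
# cap C (-23,85.5) toward (17,.5), angle -64.8
goal(-45.6,133.5,.17,-64.8)
E
```

```text
time_s: 13.28
ee_pos: [0.4635, -0.0719, 0.1005]
orientation: [0.261, 0.965, -0.0, -0.0]
force: [-1.0, -0.1, -0.8]
width: 0.151
finger_force: 0.0
t 13.2833 tcp tray [77.7  1.3] z 0.1005 ang -0.2 F [-1.  -0.1 -0.8] w 0.15138246767640265
2652 [251. 150.] [133.8   0.7]
goal (-45.6, 133.5, 0.17, -64.8) row [-0.247 -0.263 -0.139] spin 0.751 deg 64.6
```

View pics/w5.png

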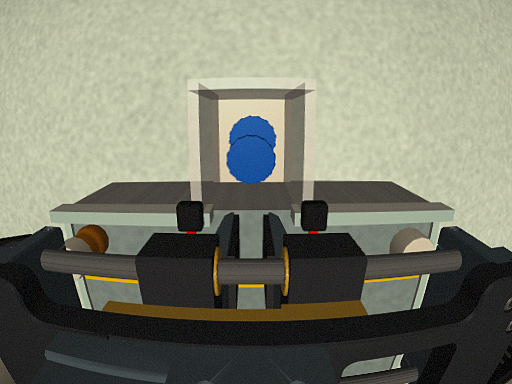

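Both caps lie in the slot, around (251,150), with the upper one resting on the first. Cap C is last.

```bash
python3 -m handwheel '[[[-0.01,0,-0.08,0,0.69],[-0.01,0,-0.14,0,0.69],[-0.247,-0.263,-0.139,0.751,0.69],[-0.247,-0.263,-0.139,0.751,0.69],[-0.247,-0.263,-0.139,0.751,0.69],[-0.247,-0.263,-0.139,0.751,0.69],[-0.247,-0.263,-0.139,0.751,0.69],[-0.247,-0.263,-0.139,0.751,0.69],[-0.247,-0.263,-0.139,0.751,0.69],[-0.247,-0.263,-0.139,0.751,0.69],[-0.247,-0.263,-0.139,0.751,0.69],[-0.247,-0.263,-0.139,0.751,0.69],[-0.247,-0.263,-0.139,0.751,0.69],[-0.247,-0.263,-0.139,0.751,0.69]]]'; python3 - <<'E'
from h import *
where()
i=img('wrist'); b,r,y=masks(i)
for a,c in blobs(b,30,90000): print(a,c.round(),tray(ray(i,*c,.097)).round(1))
for a,c in blobs(r,100,4000): print('r',a,c.round(),tray(ray(i,*c,.097)).round(1))
goal(-45.6,133.5,.1,-64.8)
E
```

```text
time_s: 14.5
ee_pos: [0.5042, -0.248, 0.1699]
orientation: [0.734, 0.679, -0.0, 0.0]
force: [0.3, -0.4, -0.5]
width: 0.154
finger_force: 0.0
t 14.5 tcp tray [-45.6 133.4] z 0.1699 ang -64.5 F [ 0.3 -0.4 -0.5] w 0.15369274591619797
415 [152.   8.] [99.6 15.6]
1594 [252. 147.] [-24.3  87.5]
35 [492. 381.] [-577.7  248.1]
r 1022 [320. 125.] [-65.4  48.3]
r 135 [138. 294.] [ 16.6 263.1]
goal (-45.6, 133.5, 0.1, -64.8) row [-0.   -0.    0.14] spin 0.003 deg 0.2
```

```bash
python3 -m handwheel '[[[0,0,0.07,0,0.69],[0,0,0.12,0,0.69],[0,0,0.139,0,0.69],[0,0,0.139,0,0.69]]]' && python3 -m handwheel '[[[0.013,0,0,0,0.69],[0.026,0,0,0,0.69],[0.039,0,0,0,0.69],[0.052,0,0,0,0.69],[0.065,0,0,0,0.69],[0.078,0,0,0,0.69],[0.091,0,0,0,0.69],[0.104,0,0,0,0.69],[0.117,0,0,0,0.69],[0.13,0,0,0,0.69],[0.143,0,0,0,0.69],[0.156,0,0,0,0.69],[0.169,0,0,0,0.69],[0.182,0,0,0,0.69],[0.195,0,0,0,0.69],[0.208,0,0,0,0.69],[0.218,0,0,0,0.69],[0.224,0,0,0,0.69],[0.224,0,0,0,0.69]]]'; python3 - <<'E'
from h import *
where()
i=img('wrist'); b,r,y=masks(i)
for a,c in blobs(b,30,90000): print(a,c.round(),tray(ray(i,*c,.097)).round(1))
for a,c in blobs(r,100,4000): print('r',a,c.round(),tray(ray(i,*c,.097)).round(1))
goal(-34,0.5,.1,0)
E
```

```text
time_s: 14.88
ee_pos: [0.5032, -0.2472, 0.0997]
orientation: [0.735, 0.678, -0.0, -0.001]
force: [-0.1, 0.3, 0.5]
width: 0.156
finger_force: 0.0
time_s: 16.47
ee_pos: [0.5134, -0.1356, 0.1004]
orientation: [0.736, 0.677, -0.0, -0.0]
force: [0.5, 0.0, -0.5]
width: 0.156
finger_force: 0.0
t 16.4667 tcp tray [ 2.5 31.5] z 0.1004 ang -64.8 F [ 0.5  0.  -0.5] w 0.15619198945844123
1371 [127. 111.] [101.4 -10.6]
2624 [250. 185.] [18.3 -0.8]
goal (-34, 0.5, 0.1, 0) row [0.026 0.092 0.001] spin -0.753 deg -64.8
```

```bash
python3 -m handwheel '[[[-0.025,0,0,0,0.69],[-0.04,0,0,0,0.69],[-0.04,0,-0.05,0,0.69],[-0.04,0,-0.09,0,0.69],[-0.04,0.03,-0.09,-0.08,0.69],[-0.02,0.06,-0.09,-0.16,0.69],[0.031,0.081,-0.09,-0.24,0.69],[0.031,0.081,-0.09,-0.32,0.69],[0.031,0.081,-0.09,-0.4,0.69],[0.031,0.081,-0.09,-0.48,0.69],[0.031,0.081,-0.09,-0.56,0.69],[0.031,0.081,-0.09,-0.64,0.69],[0.031,0.081,-0.09,-0.72,0.69],[0.031,0.081,-0.09,-0.753,0.69],[0.031,0.081,-0.05,-0.753,0.69],[0.031,0.081,0,-0.753,0.69],[0.031,0.081,0,-0.753,0.69],[0.031,0.081,0,-0.753,0.69]]]'; python3 - <<'E'
from h import *
where()
i=img('wrist'); b,r,y=masks(i)
for a,c in blobs(b,30,90000): print(a,c.round(),tray(ray(i,*c,.097)).round(1))
for a,c in blobs(r,20,4000): print('r',a,c.round(),tray(ray(i,*c,.097)).round(1))
goal(77,0.5,.1,0)
E
```

```text
time_s: 18.02
ee_pos: [0.5545, -0.1249, 0.1]
orientation: [0.26, 0.966, 0.0, -0.001]
force: [0.3, 0.3, 0.5]
width: 0.152
finger_force: 0.0
t 18.0167 tcp tray [-27.7   1.7] z 0.1 ang -0.1 F [0.3 0.3 0.5] w 0.15239310486813382
1630 [252.  18.] [102.9   0.8]
2492 [252. 167.] [18.8  0.6]
r 54 [185.  35.] [94.3 37.5]
r 59 [319.  35.] [ 94.1 -36.1]
goal (77, 0.5, 0.1, 0) row [0.21  0.001 0.002] spin -0.001 deg -0.1
```

```bash
python3 -m handwheel '[[[0.012,0.001,0,0,0.69],[0.024,0.002,0,0,0.69],[0.036,0.002,0,0,0.69],[0.048,0.002,0,0,0.69],[0.06,0.002,0,0,0.69],[0.072,0.002,0,0,0.69],[0.084,0.002,0,0,0.69],[0.096,0.002,0,0,0.69],[0.108,0.002,0,0,0.69],[0.12,0.002,0,0,0.69],[0.132,0.002,0,0,0.69],[0.144,0.002,0,0,0.69],[0.156,0.002,0,0,0.69],[0.168,0.002,0,0,0.69],[0.18,0.002,0,0,0.69],[0.19,0.002,0,0,0.69],[0.2,0.002,0,0,0.69],[0.21,0.002,0,0,0.69],[0.21,0.002,0,0,0.69],[0.21,0.002,0,0,0.69]]]' && python3 -m handwheel '[[[-0.02,0,0,0,0.69],[-0.03,0,-0.06,0,0.69],[-0.05,0,-0.12,0,0.69],[-0.05,0,-0.18,0,0.69],[-0.05,0,-0.2,0,0.69],[-0.05,0,-0.2,0,0.69],[-0.05,0,-0.2,0,0.69],[-0.05,0,-0.2,0,0.69]]]'; python3 - <<'E'
from h import *
where()
i=img('wrist'); cv2.imwrite('pics/w6.png',i['pixels'][:,:,::-1])
j=img('side');cv2.imwrite('pics/s6.png',j['pixels'][:,:,::-1])
E
```

```text
time_s: 19.73
ee_pos: [0.4647, -0.0706, 0.1005]
orientation: [0.259, 0.966, -0.0, 0.0]
force: [-0.1, 0.3, -0.6]
width: 0.154
finger_force: 0.0
time_s: 20.4
ee_pos: [0.4863, -0.0834, 0.1996]
orientation: [0.259, 0.966, -0.0, -0.001]
force: [1.2, -0.3, 0.2]
width: 0.154
finger_force: 0.0
t 20.4 tcp tray [52.2 -0.2] z 0.1996 ang -0.1 F [ 1.2 -0.3  0.2] w 0.1535157637717319
```

View pics/w6.png

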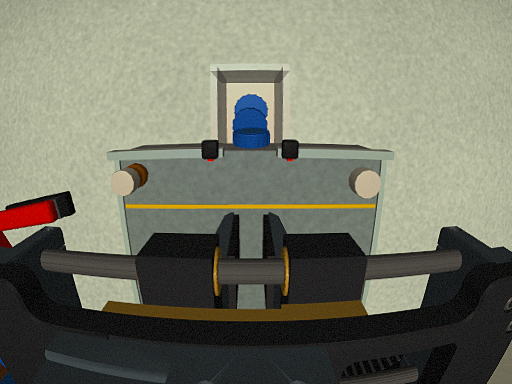

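View pics/s6.png

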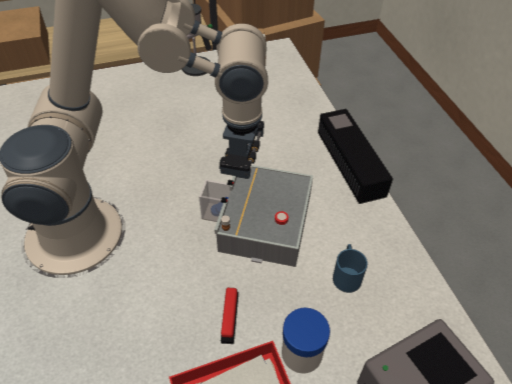

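All three caps are in the slot. The last one leans steeply at (251,138) in the wrist view, so I'll check its height. The red cap and the other objects haven't moved.

```bash
python3 - <<'E'
from h import *
i=img('wrist'); b,_,_=masks(i); d=i['depth']; v,u=np.nonzero(b[60:160,200:310]); v+=60;u+=200
f=K(i); x=(u-i['cx'])/f; y=(v-i['cy'])/f; r=np.hypot(x,y)+1e-9
D=np.stack([x/r*np.tan(r),-y/r*np.tan(r),-np.ones_like(x)],-1)*d[v,u][:,None]
P=D@i['world_from_camera'][:3,:3].T+i['world_from_camera'][:3,3]
t=tray(P)
for row in range(90,152,4):
    k=v==row
    if k.any(): print(row,k.sum(),np.median(t[k,0]).round(0),(np.median(P[k,2])*1000).round(0))
E
```

```text
98 21 148.0 19.0
102 28 144.0 19.0
106 31 139.0 19.0
110 32 134.0 25.0
114 31 130.0 35.0
118 30 125.0 35.0
122 34 121.0 34.0
126 34 117.0 33.0
130 20 113.0 50.0
134 37 110.0 66.0
138 37 106.0 68.0
142 37 102.0 68.0
146 31 98.0 68.0
```

The third cap's top is at 68 mm, so its centre is near 50 mm, well under the 75 mm limit and inside the slot.

```bash
python3 -c "
from cell import bot
print(bot.job_done())"
```

```text
the job is handed in; nothing more can be done
None
```

I swept the three blue caps through the gate one at a time and all three are in the slot; the red cap and everything else look unmoved, and I handed the job in after about 20 s of robot time (no verdict was returned).

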